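# Rock the tight stopper out of the kitchen canister

## Task

The wooden stopper of the straight-sided, four-cornered stoneware canister is stuck tight in its rubber seal: take it by its grip bar and rock it sideways, first leaning it over towards the side with the steel loop and then over to the opposite side, a good six degrees each way while it is still well in the mouth, and carry on until it frees. Lift it out and finish while holding it still and level, one to four centimetres clear above the canister's mouth; do not put it down or let go. Leave the round jar, the mug and the pepper mill where they stand.

Things in the scene. Friction and masses are not known exactly. Their poses are not given: they have to be found in the camera images.
- canister: White stoneware canister, straight-sided, fixed to the counter. Outside 114 (x) by 96 (y) by 120 mm high. Origin: centre of its underside, z up. A steel loop for a scoop, 54 mm wide, sticks out level 41 mm from its +y wall, 20 mm below the rim; the other walls are plain. Yaw within 0.8 rad of the world's axes.
- mouth (a point): Centre of the canister's mouth at rim height, 120 mm above the counter; mouth 96 (x) by 78 (y) mm. Inside the +x and -x walls, 2 to 22 mm below the rim, sprung rubber seal pads press on the plug's ends with about 15 N each: a straight pull takes 15 to 25 N. They let go once the plug has risen about 22 mm.
- loop (a point): Outer bar of the canister's steel loop, 84 mm out along the canister's +y from its middle and 103 mm above the counter.
- stopper: Plain beech stopper seated in the canister, 0.15 to 0.31 kg. Plug 80 (x) by 70 (y) by 24 mm deep; above it a plate 108 (x) by 92 (y) by 12 mm resting on the rim; on that a grip bar. Origin: centre of the plug's underside, z up, seated 96 mm above the canister's origin, axes parallel to the canister's. Plate's underside z = 24, top z = 36 mm.
- grip (a point): Middle of the stopper's upright grip bar, 60 mm above the stopper's origin. Bar 60 long (x), 16 thick (y), 34 mm high, its top 70 mm above the origin. The plug has 4 mm play each way along y, so it rocks about the bar's long direction, up to about 0.2 rad: the plate pivots on the rim of the side leaned to (46 mm from the middle) and its other side rises.
- jar: Bystander: round white stoneware jar with a flat wooden cap, 90 mm across, 115 mm high, loose. Origin: centre of its underside.
- mug: Bystander: blue mug, 80 mm across, 90 mm high, loose. Origin: centre of its underside.
- mill: Bystander: dark turned wooden pepper mill, 54 mm across, 120 mm high, loose. Origin: centre of its underside.
Things that resemble listed ones, but are neither listed nor needed, are in the scene too. There is more than one size of the stopper; the one meant has the size given above. What is shaped like the canister but yellow is not meant.

How it is judged:
On the way, in this order (a step that is already met when the one before it is completed fails the run):
1. the stopper, still in the mouth, leans over towards the loop side (angle between stopper's own z axis and vertical above 0.07 rad and y of canister in the frame of stopper above 0.004 m and z of stopper in the frame of canister below 0.117 m), for 0.05 s.
2. the stopper, still in the mouth, leans over to the side away from the loop (angle between stopper's own z axis and vertical above 0.07 rad and y of canister in the frame of stopper below -0.004 m and z of stopper in the frame of canister below 0.117 m), for 0.05 s.
3. the stopper's plug is clear above the rim (z of stopper in the frame of canister above 0.124 m), for 0.1 s.
At the end, for the whole second after the job is handed in: The stopper is held still (under 20 mm/s) in the fingers, touching nothing of the canister, over the mouth (within 25 mm sideways of the canister's middle), level within 0.17 rad, its plug's underside 5 to 48 mm above the rim (z of stopper in the frame of canister between 0.125 and 0.168 m and horizontal distance between stopper and canister below 0.025 m and angle between stopper's own z axis and vertical below 0.17 rad and linear speed of stopper below 0.02 m/s and contact force between stopper and the fingers above 2 N and contact force between stopper and canister below 0.3 N); the arm keeps its last pose, push and grip.
It fails at once if the round jar is pushed away or tipped (distance of jar from where it was at the start of the episode above 0.03 m or angle between jar's own z axis and vertical above 0.5 rad).
It fails at once if the mug is pushed away or tipped (distance of mug from where it was at the start of the episode above 0.03 m or angle between mug's own z axis and vertical above 0.5 rad).
It fails at once if the pepper mill is pushed away or tipped (distance of mill from where it was at the start of the episode above 0.03 m or angle between mill's own z axis and vertical above 0.5 rad).
It also fails if it takes over 40 s, if anything falls off the work surface, if the arm or the gripper's body presses on something with over 40 N, if the wrist force passes 120 N, or if a joint passes its speed limit or range.

## Robot

A 6-joint arm with a two-finger parallel gripper is mounted at the origin on the work surface. World frame = base frame: x ahead of the robot, y to its left, z up, the work surface at z = 0. Lengths are in m, angles in rad, forces in N, time in s.
With the tool pointing down it reaches from about 0.35 to 0.775 m from the base axis. Payload 5.5 kg.
Tool frame: the origin (TCP) lies at the very end of the fingers, on their centre line; the grasp point (between the pads) lies 19 mm behind it; z points along the fingers, y is the line along which they close (so a half turn about z gives the same grasp; the last joint's range is limited). The gripper opens to 85 mm and grips with 20 to 120 N. Pads are 22 mm wide; open, the fingers measure 114 mm over their backs; the gripper's body (76 mm by 85 mm) begins 54 mm behind the grasp point. The pads swing forward as they close: fully open they stand 13 mm farther back than shut.
Start: joints at [-0.14, 0.313, 0.046, 1.304, 0, 1.431], TCP at [0.575, -0, 0.231] pointing down, gripper open.
Joint ranges: [-2.76, 2.76], [-0.86, 1.69], [-1.03, 1.26], [-2.2, 2.34], [-1.47, 1.5], [-3.14, 3.14]. Speed limits (rad/s): [2.57, 2.57, 3.14, 3.14, 3.14, 3.14].

## Interface

Orientations are given as a unit quaternion [w, x, y, z].
In Python, from workcell import env, imaging, ticket gives the robot as it stands. The module is installed in compiled form; this text tells all that it offers.
- The arm moves only by the tool apply_moves, never from a script. Its argument "rows" is a list of rows, each an object with "xyz": the shift along the tool's x, y, z in mm, a list of three; "turn": the turn, a rotation vector about the tool's x, y, z in rad, a list of three; "grip": the opening, from 0 (shut) to 1 (fully open). A call has 1 to 12 rows; each row is the pose to reach, as a shift and turn from the pose commanded when the call began, along the tool's axes at that moment; what a row does not reach only later rows make up. A row lasts 1/12 s, in which the tool goes at most 41.7 mm and 7.16 degrees, less where a joint would pass 70% of its speed; a pose out of reach is approached as far as the arm can. A call with a gripper value outside its range is refused whole. The fingers move at their own pace and stop on an object; "force" is the grip in N (left out, the last holds). Time passes only in rows, so rows that repeat a pose let the fingers close. It gives the time, the measured TCP pose, the force, the opening and the grip force at its end, in the units of the state.
- env.get_state(): the state, without advancing time (a new reading comes with each control period).
- imaging.read_camera(name): name is "scene" or "side" or "wrist"; returns a dict with "color" (400x640x3 uint8, blue, green, red), "z_map" (400x640 float32, m along the optical axis (not along the pixel's ray), 0 where there is no reading), "camera_matrix" (3x3 intrinsics, pixels), "k1" (the pictures are not rectified: a ray, as slopes to the right and down, at radius r is drawn at 1 + k1 r^2 times it, then the intrinsics apply), "view" (4x4, takes a point from world to camera coordinates). Camera axes: x right, y down, z forward; pixel columns grow to the right and rows downward; lengths in m; the calibration is good to about 2 mm. A picture is of the moment at which its call begins.
- ticket.hand_in(): hands the job in; it is judged then, once.
The state is a dict: "clock": time; "joint_pos": joint angles; "qvel": joint speeds; "tau": joint torques, N m; "tcp_pos": TCP position; "orientation": TCP orientation; "wrist_force": force on the tool from outside, world axes, zero at the start; "ft_torque": the same for the moment, N m; "finger_gap": finger opening in m; "grip_force": force on a finger pad.
Only numpy, scipy, OpenCV 4.12 (cv2) and the standard library are available. Lean on these libraries where they do the work, as an engineer would, in place of code of your own. Each camera call takes 0.05 s, during which the arm holds its last target. There are 200 camera calls.

## Working session

There is one attempt and no reset: what is moved stays moved. The work goes in short steps, Python scripts to look and compute and a tool call to move; the robot and the scene stay as the last step left them, time stands still between calls to the robot, and variables do not carry over. Pictures are saved under pics/ and viewed, at most 10 in all, crops included, and the job is handed in when it is done.

Besides the shell and the picture viewer there is one more tool, called after ">>>" as name([rows], argument=value, ...), one row to a line, values as JSON. apply_moves: Moves the arm, as the interface text tells. Its arguments: {"type":"object","properties":{"rows":{"type":"array"},"force":{"type":"number"}},"required":["rows"]}

```bash
mkdir -p pics
cat > h.py <<'E'
import numpy as np, cv2
from workcell import env, imaging, ticket
def cam(n):
    return imaging.read_camera(n)
def cloud(d):
    K=d["camera_matrix"];z=d["z_map"];h,w=z.shape
    u,v=np.meshgrid(np.arange(w),np.arange(h))
    p=np.stack([u,v],-1).reshape(-1,1,2).astype(np.float64)
    n=cv2.undistortPoints(p,K,np.array([d["k1"],0,0,0.])).reshape(h,w,2)
    P=np.concatenate([n*z[...,None],z[...,None]],-1)
    T=np.linalg.inv(d["view"])
    return P@T[:3,:3].T+T[:3,3]
E
python3 - <<'E'
from h import *
s=env.get_state(); print({k:np.round(v,3) for k,v in s.items()})
for n in("scene","side","wrist"):
    d=cam(n); cv2.imwrite(f"pics/{n}0.png",d["color"]); print(n,d["k1"],np.round(np.linalg.inv(d["view"]),3).tolist()); np.savez(f"{n}0.npz",**d)
a=cv2.imread("pics/side0.png");b=cv2.imread("pics/wrist0.png")
E
```

```text
{'clock': np.float64(0.0), 'joint_pos': array([-0.14 ,  0.314,  0.045,  1.304, -0.   ,  1.431]), 'qvel': array([ 0.001, -0.002, -0.001, -0.002, -0.001, -0.001]), 'tau': array([-3.0000e-03, -4.8063e+01,  2.9853e+01,  2.0000e-02, -0.0000e+00,
       -0.0000e+00]), 'tcp_pos': array([0.574, 0.   , 0.23 ]), 'orientation': array([-0.001,  0.707,  0.707, -0.001]), 'wrist_force': array([-1.158, -1.194,  1.197]), 'ft_torque': array([-0.029,  0.002,  0.018]), 'grip_force': np.float64(0.0), 'finger_gap': np.float64(0.085)}
scene -0.14519529619307583 [[-0.375, 0.673, -0.637, 1.186], [0.927, 0.283, -0.247, 0.303], [0.014, -0.683, -0.73, 0.885], [0.0, 0.0, 0.0, 1.0]]
side -0.02710024886562811 [[0.694, -0.462, 0.552, 0.057], [-0.72, -0.45, 0.528, -0.415], [0.004, -0.764, -0.645, 0.675], [0.0, 0.0, 0.0, 1.0]]
wrist 0.0031728424749341544 [[1.0, 0.001, -0.001, 0.575], [0.0, -0.963, -0.268, 0.068], [-0.001, 0.268, -0.963, 0.373], [0.0, 0.0, 0.0, 1.0]]
```

View pics/scene0.png

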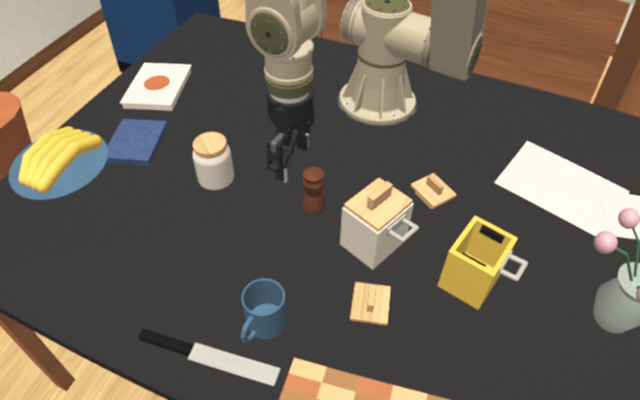

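View pics/side0.png

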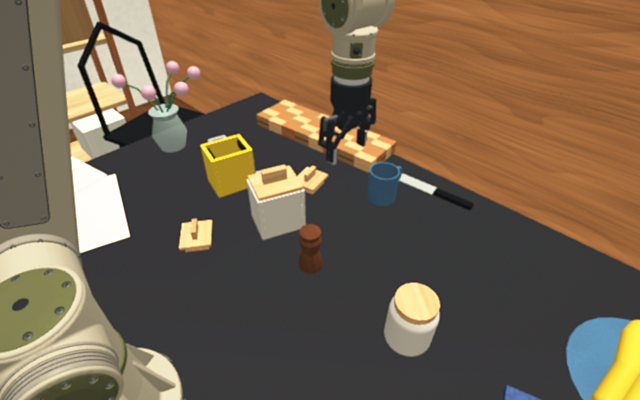

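The scene view shows the white canister at about (378,220), with the stopper in it, grip bar at (380,195), and the steel loop at (403,231). In the side view the same stopper is at (275,182), with the mill at (311,248), the jar at (411,318) and the mug at (384,183).

Things that could be mistaken for the target: loose stoppers at (434,190) and (371,303), the yellow canister at (478,260), and the round jar's cap at (211,144). I choose the stopper seated in the white four-cornered canister, at (378,197).

Run:
```python
from h import *
R={}
for n,box in(("scene",(325,170,430,270)),("side",(235,155,320,240))):
    d=dict(np.load(f"{n}0.npz"));P=cloud(d);c=d["color"]
    x0,y0,x1,y1=box;m=np.zeros(P.shape[:2],bool);m[y0:y1,x0:x1]=1;m&=d["z_map"]>0
    hsv=cv2.cvtColor(c,cv2.COLOR_BGR2HSV)
    wood=m&(hsv[...,1]>60)&(hsv[...,2]>120)
    for nm,lo,hi in(("plate",.125,.138),("bartop",.160,.172)):
        q=P[wood&(P[...,2]>lo)&(P[...,2]<hi)]
        r=cv2.minAreaRect((q[:,:2]*1000).astype(np.float32)); print(n,nm,len(q),np.median(q[:,2]).round(4),r)
    q=P[m&(hsv[...,1]<60)&(P[...,2]>.09)&(P[...,2]<.112)]
    R[n]=q; print(n,"white/loop",q.min(0).round(3),q.max(0).round(3))
d=dict(np.load("scene0.npz"));P=cloud(d)
for uv in((403,231),(413,229),(401,240),(313,175),(211,144),(265,290),(434,185),(371,290)): print(uv,P[uv[1],uv[0]].round(3))
cv2.imwrite("pics/crop.png",cv2.resize(d["color"][160:280,320:480],None,fx=4,fy=4))
```

```text
scene plate 1514 0.1302 ((504.18499755859375, 153.47470092773438), (93.94937133789062, 112.28358459472656), 67.45622253417969)
scene bartop 199 0.1639 ((503.958251953125, 153.81298828125), (17.35585594177246, 60.80961990356445), 67.49992370605469)
scene white/loop [0.468 0.087 0.09 ] [0.576 0.245 0.112]
side plate 877 0.133 ((500.71148681640625, 151.99378967285156), (94.47993469238281, 107.27751159667969), 67.75984954833984)
side bartop 154 0.1665 ((500.7572021484375, 153.6049346923828), (19.22626495361328, 57.75535202026367), 68.23111724853516)
side white/loop [0.431 0.014 0.09 ] [0.536 0.242 0.112]
(403, 231) [0.492 0.213 0.05 ]
(413, 229) [0.527 0.237 0.107]
(401, 240) [0.56  0.222 0.105]
(313, 175) [ 0.468 -0.004  0.112]
(211, 144) [ 0.467 -0.26   0.113]
(265, 290) [0.737 0.01  0.053]
(434, 185) [0.324 0.242 0.043]
(371, 290) [0.658 0.197 0.052]
```

View pics/crop.png

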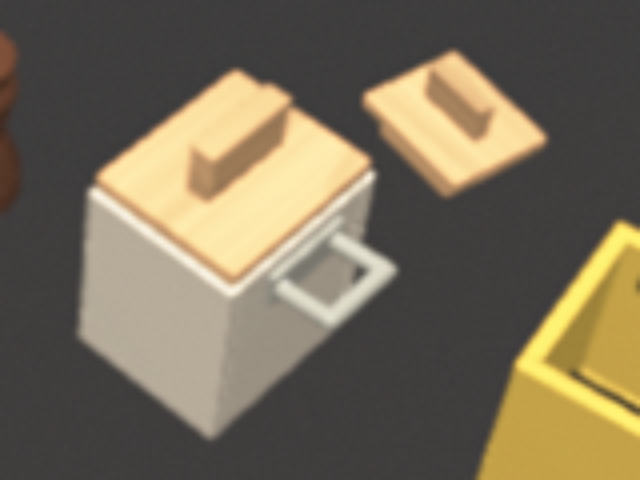

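The close crop confirms the choice: plain stopper seated in the white canister, bar running along the canister's x, loop on the lower-right wall at crop (340,280). The fit puts its centre at about (0.5025, 0.1535) with yaw about -0.393.

>>> apply_moves([
  {"xyz": [153, -71, 0], "turn": [0, 0, -1.178], "grip": 1},
  {"xyz": [153, -71, 0], "turn": [0, 0, -1.178], "grip": 1},
  {"xyz": [153, -71, 0], "turn": [0, 0, -1.178], "grip": 1},
  {"xyz": [153, -71, 0], "turn": [0, 0, -1.178], "grip": 1},
  {"xyz": [153, -71, 0], "turn": [0, 0, -1.178], "grip": 1},
  {"xyz": [153, -71, 0], "turn": [0, 0, -1.178], "grip": 1},
  {"xyz": [153, -71, 0], "turn": [0, 0, -1.178], "grip": 1},
  {"xyz": [153, -71, 0], "turn": [0, 0, -1.178], "grip": 1},
  {"xyz": [153, -71, 0], "turn": [0, 0, -1.178], "grip": 1},
  {"xyz": [153, -71, 0], "turn": [0, 0, -1.178], "grip": 1},
  {"xyz": [153, -71, 0], "turn": [0, 0, -1.178], "grip": 1},
  {"xyz": [153, -71, 0], "turn": [0, 0, -1.178], "grip": 1},
], force=80)

```text
clock: 1.15
tcp_pos: [0.5039, 0.153, 0.2311]
orientation: [-0.0, 0.196, 0.981, -0.0]
wrist_force: [0.2, -0.7, -1.0]
finger_gap: 0.0853
grip_force: 0.0
```

Run:
```python
from h import *
from scipy.spatial.transform import Rotation as Ro
s=env.get_state();R=Ro.from_quat(s["orientation"],scalar_first=True).as_matrix();print(s["clock"],s["tcp_pos"],R.round(3).tolist(),s["joint_pos"].round(2))
d=cam("wrist");cv2.imwrite("pics/w1.png",d["color"]);P=cloud(d)
hsv=cv2.cvtColor(d["color"],cv2.COLOR_BGR2HSV);wood=(hsv[...,1]>60)&(hsv[...,2]>100)&(d["z_map"]>0)&(np.linalg.norm(P[...,:2]-[.5025,.1535],axis=-1)<.085)
for nm,lo,hi in(("plate",.125,.138),("bartop",.160,.172)):
    m=wood&(P[...,2]>lo)&(P[...,2]<hi);q=P[m]
    if len(q)>9:
        r=cv2.minAreaRect((q[:,:2]*1000).astype(np.float32));print(nm,len(q),np.median(q[:,2]),r, np.argwhere(m).min(0),np.argwhere(m).max(0))
```

```text
1.15 [0.50385995 0.15297514 0.23107718] [[-0.923, 0.384, -0.0], [0.384, 0.923, -0.0], [0.0, -0.0, -1.0]] [ 0.14  0.22 -0.08  1.27 -0.    0.54]
plate 12225 0.1319632927177274 ((501.37335205078125, 153.14605712890625), (92.17576599121094, 107.90159606933594), 67.44171905517578) [132 261] [258 378]
bartop 1763 0.1658330569683439 ((500.99652099609375, 153.40814208984375), (15.602505683898926, 59.823272705078125), 67.10589599609375) [169 309] [249 331]
```

View pics/w1.png

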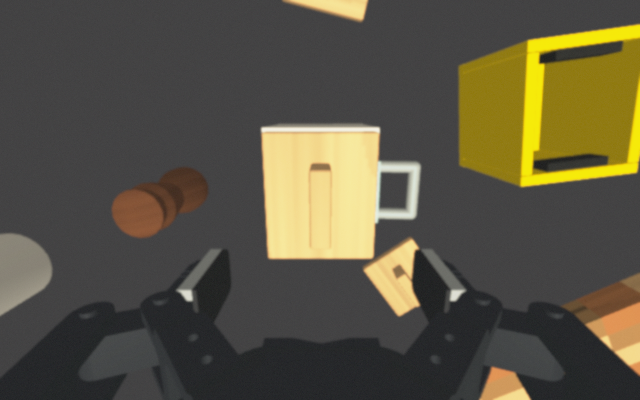

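The wrist view shows the bar at (320,207) running along the tool's x, with the loop to the right at (400,190), on the tool's +y side. The plate measures 108 x 92 mm, the right size. Now I'll descend and grip.

>>> apply_moves([
  {"xyz": [2.3, -0.6, 30], "turn": [0, 0, 0], "grip": 1},
  {"xyz": [2.3, -0.6, 55], "turn": [0, 0, 0], "grip": 1},
  {"xyz": [2.3, -0.6, 75], "turn": [0, 0, 0], "grip": 1},
  {"xyz": [2.3, -0.6, 87], "turn": [0, 0, 0], "grip": 1},
  {"xyz": [2.3, -0.6, 91], "turn": [0, 0, 0], "grip": 1},
  {"xyz": [2.3, -0.6, 91], "turn": [0, 0, 0], "grip": 1},
  {"xyz": [2.3, -0.6, 91], "turn": [0, 0, 0], "grip": 0.5},
  {"xyz": [2.3, -0.6, 91], "turn": [0, 0, 0], "grip": 0.1},
  {"xyz": [2.3, -0.6, 91], "turn": [0, 0, 0], "grip": 0.1},
  {"xyz": [2.3, -0.6, 91], "turn": [0, 0, 0], "grip": 0.1},
], force=80)

```text
clock: 2.03
tcp_pos: [0.5024, 0.1534, 0.1413]
orientation: [0.001, 0.195, 0.981, 0.0]
wrist_force: [-0.4, -0.3, 0.0]
finger_gap: 0.0389
grip_force: 0.0
```

>>> apply_moves([
  {"xyz": [0, 0, 0], "turn": [0, 0, 0], "grip": 0},
  {"xyz": [0, 0, 0], "turn": [0, 0, 0], "grip": 0},
  {"xyz": [0, 0, 0], "turn": [0, 0, 0], "grip": 0},
  {"xyz": [0, 0, 0], "turn": [0, 0, 0], "grip": 0},
  {"xyz": [0, 0, 0], "turn": [0, 0, 0], "grip": 0},
], force=80)

```text
clock: 2.45
tcp_pos: [0.5019, 0.1531, 0.141]
orientation: [0.001, 0.195, 0.981, -0.0]
wrist_force: [-1.8, -1.7, 5.1]
finger_gap: 0.0147
grip_force: 80.2
```

>>> apply_moves([
  {"xyz": [0, 0.7, -1.6], "turn": [0.035, 0, 0], "grip": 0},
  {"xyz": [0, 1.5, -3.2], "turn": [0.07, 0, 0], "grip": 0},
  {"xyz": [0, 2.4, -4.7], "turn": [0.105, 0, 0], "grip": 0},
  {"xyz": [0, 3.3, -6.2], "turn": [0.14, 0, 0], "grip": 0},
  {"xyz": [0, 3.3, -6.2], "turn": [0.14, 0, 0], "grip": 0},
  {"xyz": [0, 3.3, -6.2], "turn": [0.14, 0, 0], "grip": 0},
])

```text
clock: 2.95
tcp_pos: [0.5031, 0.1561, 0.1469]
orientation: [-0.013, 0.195, 0.978, -0.069]
wrist_force: [-2.2, -3.8, 4.3]
finger_gap: 0.0143
grip_force: 81.4
```

```bash
cat > m.py <<'E'
from h import *
from scipy.spatial.transform import Rotation as Ro
s=env.get_state();R=Ro.from_quat(s["orientation"],scalar_first=True).as_matrix();Y=np.array([np.cos(1.177),np.sin(1.177),0])
print("tcp",s["tcp_pos"].round(4),"lean+y",np.arcsin(-R[:,2]@Y).round(3),"F",s["wrist_force"].round(1),"gap",s["finger_gap"])
for n in("scene","side"):
    d=cam(n);P=cloud(d);hsv=cv2.cvtColor(d["color"],cv2.COLOR_BGR2HSV)
    rel=(P-[.5015,.1533,0])@np.array([[Y[1],-Y[0],0],Y,[0,0,1]]).T
    m=(hsv[...,1]>60)&(hsv[...,2]>110)&(d["z_map"]>0)&(abs(rel[...,0])<.05)&(abs(rel[...,1])<.043)&(abs(rel[...,1])>.012)&(rel[...,2]>.123)&(rel[...,2]<.20)
    q=rel[m]
    if len(q)<50: print(n,len(q));continue
    for _ in range(4):
        A=np.c_[q[:,:2],np.ones(len(q))];k=np.linalg.lstsq(A,q[:,2],rcond=None)[0];e=abs(q[:,2]-A@k);q=q[e<max(2.0*np.median(e),.001)]
    print(n,len(q),"plate slope x,y",k[:2].round(3),"z at centre",k[2].round(4))
    cv2.imwrite(f"pics/{n}_{s['clock']:.2f}.png",cv2.resize(d["color"][100:260,200:440],None,fx=3,fy=3))
E
python3 m.py; ls pics
```

```text
tcp [0.5031 0.1561 0.1469] lean+y 0.141 F [-2.2 -3.8  4.3] gap 0.014344976683502124
scene 511 plate slope x,y [ 0.008 -0.131] z at centre 0.1365
side 299 plate slope x,y [-0.001 -0.129] z at centre 0.1395
crop.png
scene0.png
scene_2.95.png
side0.png
side_2.95.png
w1.png
wrist0.png
```

>>> apply_moves([
  {"xyz": [0, -0.6, 1.6], "turn": [-0.035, 0, 0], "grip": 0},
  {"xyz": [0, -1.2, 3.2], "turn": [-0.07, 0, 0], "grip": 0},
  {"xyz": [0, -1.8, 4.8], "turn": [-0.105, 0, 0], "grip": 0},
  {"xyz": [0, -2.4, 6.3], "turn": [-0.14, 0, 0], "grip": 0},
  {"xyz": [0, -2.4, 6.3], "turn": [-0.14, 0, 0], "grip": 0},
])

```text
clock: 3.47
tcp_pos: [0.5019, 0.1527, 0.1419]
orientation: [0.001, 0.196, 0.981, 0.001]
wrist_force: [-1.1, -0.5, 7.5]
finger_gap: 0.0146
grip_force: 81.8
```

>>> apply_moves([
  {"xyz": [0, -0.7, -1.6], "turn": [-0.035, 0, 0], "grip": 0},
  {"xyz": [0, -1.5, -3.2], "turn": [-0.07, 0, 0], "grip": 0},
  {"xyz": [0, -2.4, -4.7], "turn": [-0.105, 0, 0], "grip": 0},
  {"xyz": [0, -3.3, -6.2], "turn": [-0.14, 0, 0], "grip": 0},
  {"xyz": [0, -3.3, -6.2], "turn": [-0.14, 0, 0], "grip": 0},
  {"xyz": [0, -3.3, -6.2], "turn": [-0.14, 0, 0], "grip": 0},
])

```text
clock: 3.97
tcp_pos: [0.5003, 0.1498, 0.1469]
orientation: [0.014, 0.195, 0.978, 0.068]
wrist_force: [-0.1, -1.0, 3.4]
finger_gap: 0.0146
grip_force: 81.2
```

```bash
python3 m.py
```

```text
tcp [0.5003 0.1498 0.1469] lean+y -0.139 F [-0.1 -1.   3.4] gap 0.014587739287399728
scene 410 plate slope x,y [0.001 0.126] z at centre 0.1367
side 399 plate slope x,y [-0.003  0.134] z at centre 0.1392
```

>>> apply_moves([
  {"xyz": [0, 0.8, 0], "turn": [0.05, 0, 0], "grip": 0},
  {"xyz": [0, 1.6, 0], "turn": [0.1, 0, 0], "grip": 0},
  {"xyz": [0, 2.4, 0], "turn": [0.14, 0, 0], "grip": 0},
  {"xyz": [0, 2.4, 0], "turn": [0.14, 0, 0], "grip": 0},
  {"xyz": [0, 2.4, 0], "turn": [0.14, 0, 0], "grip": 0},
])

```text
clock: 4.48
tcp_pos: [0.5021, 0.154, 0.1469]
orientation: [0.0, 0.194, 0.981, 0.001]
wrist_force: [2.7, 4.7, -0.6]
finger_gap: 0.0143
grip_force: 80.6
```

```bash
python3 m.py
```

```text
tcp [0.5021 0.154  0.1469] lean+y -0.002 F [ 2.7  4.7 -0.6] gap 0.014279718874862159
scene 486 plate slope x,y [0.004 0.002] z at centre 0.1363
side 347 plate slope x,y [-0.002  0.011] z at centre 0.1392
```

Level and raised about 6 mm, with no slip in the fingers. Next, a slow straight lift, staying slightly centred.

>>> apply_moves([
  {"xyz": [0, -0.5, -3], "turn": [0, 0, 0], "grip": 0},
  {"xyz": [0, -0.5, -6], "turn": [0, 0, 0], "grip": 0},
  {"xyz": [0, -0.5, -10], "turn": [0, 0, 0], "grip": 0},
  {"xyz": [0, -0.5, -14], "turn": [0, 0, 0], "grip": 0},
  {"xyz": [0, -0.5, -18], "turn": [0, 0, 0], "grip": 0},
  {"xyz": [0, -0.5, -23], "turn": [0, 0, 0], "grip": 0},
  {"xyz": [0, -0.5, -29], "turn": [0, 0, 0], "grip": 0},
  {"xyz": [0, -0.5, -36], "turn": [0, 0, 0], "grip": 0},
  {"xyz": [0, -0.5, -41], "turn": [0, 0, 0], "grip": 0},
  {"xyz": [0, -0.5, -44], "turn": [0, 0, 0], "grip": 0},
  {"xyz": [0, -0.5, -44], "turn": [0, 0, 0], "grip": 0},
  {"xyz": [0, -0.5, -44], "turn": [0, 0, 0], "grip": 0},
])

```text
clock: 5.58
tcp_pos: [0.5013, 0.1521, 0.1917]
orientation: [0.001, 0.195, 0.981, 0.0]
wrist_force: [-0.9, -0.3, -2.8]
finger_gap: 0.0143
grip_force: 80.7
```

>>> apply_moves([
  {"xyz": [0, 0, 0], "turn": [0, 0, 0], "grip": 0},
  {"xyz": [0, 0, 0], "turn": [0, 0, 0], "grip": 0},
  {"xyz": [0, 0, 0], "turn": [0, 0, 0], "grip": 0},
  {"xyz": [0, 0, 0], "turn": [0, 0, 0], "grip": 0},
])

```text
clock: 5.92
tcp_pos: [0.501, 0.152, 0.1909]
orientation: [-0.0, 0.195, 0.981, -0.0]
wrist_force: [0.4, -0.4, -2.1]
finger_gap: 0.0143
grip_force: 80.7
```

```bash
python3 m.py; ls pics
```

```text
tcp [0.501  0.152  0.1909] lean+y 0.0 F [ 0.4 -0.4 -2.1] gap 0.014332577155569574
scene 508 plate slope x,y [-0.005 -0.003] z at centre 0.18
side 357 plate slope x,y [-0.003  0.007] z at centre 0.183
crop.png
scene0.png
scene_2.95.png
scene_3.97.png
scene_4.48.png
scene_5.92.png
side0.png
side_2.95.png
side_3.97.png
side_4.48.png
side_5.92.png
w1.png
wrist0.png
```

View pics/scene_5.92.png

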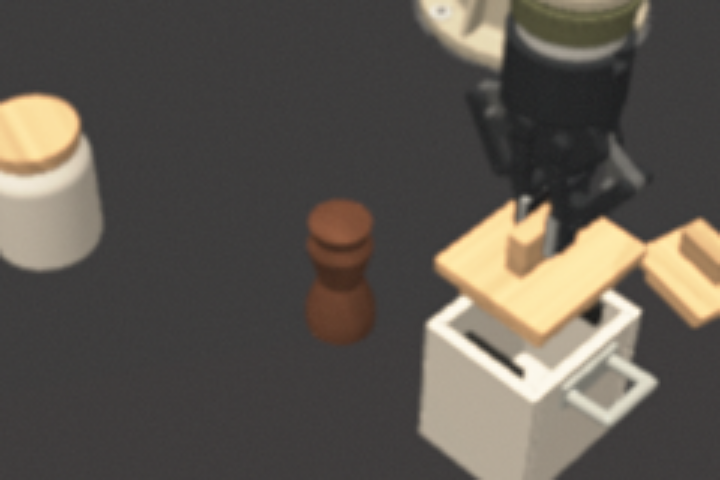

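The stopper hangs level above the open mouth at crop (540,270). The plate top is at about 0.1815 m, so the plug's underside is about 25 mm above the rim. The mill (340,270) and jar (45,180) have not moved.

```bash
python3 -c "
from workcell import ticket
print(ticket.hand_in())"
```

```text
the job is handed in; nothing more can be done
None
```

I rocked the stopper about 0.13 rad (7.5°) towards the loop and then the same away from it. I then lifted it out and handed the job in with it held level about 25 mm above the mouth; hand-in returned no verdict.

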